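# Take the worn sleeve off the spindle sander

## Task

Take the worn red-brown sleeve off the spindle sander: back the brass hand nut off about half a turn so that the rubber drum lets go, draw the sleeve straight up off the drum, and lower it without dropping it over the empty dowel of the rack so that it stands fully down and free. Nobody has marked which way the nut's thread runs and only the drive belt holds the spindle, so feel it out with small turns each way and never force it against the belt; leave the nut slack and disturb nothing else on the bench.

Things in the scene. Friction and masses are not known exactly. Their poses are not given: they have to be found in the camera images.
- sander: spindle sander let into the bench: square cast top 240 x 240 x 12 mm, its vertical spindle in the middle. Origin under the top's centre, on the spindle axis, z up. On the axis, heights above the origin: 53 mm wide seat flange up to 16 mm, slit black rubber drum with the worn sleeve 16 to 96, washer (45 mm wide) to 100, nut to 122, steel spindle end (16 mm wide) to 124 mm
- nut_top (a point): centre of the upper face of the brass hand nut above the drum, 122.5 mm above the sander's origin when tight. Round, knurled, 40 mm diameter, 22 mm high below this point, over its 45 mm washer. A white dot 15 mm out on top marks this frame's +x. Loosening lifts it 5 mm a turn; the drum lets go after about 1.7 rad. Which way loosens is not known; the other way it is hard tight and winds the spindle with it
- worn_sleeve_mid (a point): centre, half-way up, of the worn sleeve: a stiff upright tube open at both ends, red-brown with darker rubbed bands, 80 mm long, 54 mm outer and 49 mm inner diameter, about 60 g. It starts on the drum, its upper edge 96 mm above the sander's origin, level with the drum's top and below the washer and nut, over which it passes
- rack: sleeve rack: wooden board 100 x 280 x 22 mm with three dowels (30 mm diameter, 52 mm high above the board, tapered at the top) in a row along its y axis at -90, 0 and +90 mm. Origin under the board's centre, z up. The dowels at -90 and 0 carry a blue and a tan sleeve, in either order, of the worn one's size, their tops 102 mm over the bench; the one at +90 is empty
- empty_dowel (a point): centre of the top of the empty dowel, 74 mm above the rack's underside and 52 mm above its board
- blue_sleeve_mid (a point): centre of the blue sleeve on the rack, to be left alone
- tan_sleeve_mid (a point): centre of the tan sleeve on the rack, to be left alone
- dust_brush: dust brush 200 mm long lying on the bench, to be left alone
- turned_bowl: dark wooden bowl, 130 mm wide and 55 mm high, to be left alone
- wax_tin: yellow round tin, 72 mm wide and 45 mm high, to be left alone
- drill_chuck: steel drill chuck standing on the bench, 45 mm wide and about 75 mm high, to be left alone
- chuck_key: small steel T-shaped chuck key lying on the bench, to be left alone
- spindle: the sander's spindle with flange, drum and nut; origin on the axis, 12 mm above the sander's origin, x along the white mark on the flange. Held only by its toothed drive belt: it gives springily, 2.5 N m per rad either way from rest (x along the sander's x), and the belt jumps a tooth if it is wound 0.35 rad (20 degrees). The nut, started tight, turns on its thread against about 0.25 N m of drag
Mind the look-alikes: they are no part of the job. What is shaped like the part that bears worn_sleeve_mid but green or turquoise is not meant.

How it is judged:
By the outcome, as a careful person would: the job done as asked, in the order asked, and still so for the second after the job is handed in, with the robot touching nothing.
It also fails if it takes over 64 s, if anything falls off the work surface, if the arm or the gripper's body presses on something with over 40 N, if the wrist force passes 120 N, or if a joint passes its speed limit or range.

## Robot

A 6-joint arm with a two-finger parallel gripper is mounted at the origin on the work surface. World frame = base frame: x ahead of the robot, y to its left, z up, the work surface at z = 0. Lengths are in m, angles in rad, forces in N, time in s.
With the tool pointing down it reaches from about 0.4 to 0.825 m from the base axis. Payload 7 kg.
Tool frame: the origin (TCP) lies between the finger pads; the fingertips stand 11 mm ahead of it and the grasp point (between the pads) lies 8 mm behind it; x points along the fingers, z is the direction in which the jaws open and shut, and the axes are right-handed (so a half turn about x gives the same grasp; the last joint's range is limited). The gripper opens to 88 mm and grips with 3 to 60 N. Pads are 19 mm wide; open, the fingers measure 130 mm over their backs; the gripper's body (78 mm by 193 mm) begins 47 mm behind the grasp point.
Start: joints at [-0.828, 0.359, 0.012, 0, -1.224, -0.288], TCP at [0.296, -0.606, 0.238] pointing down, gripper open.
Joint ranges: [-3.07, 3.07], [-1.43, 2.12], [-1.02, 1.25], [-3.03, 1.67], [-3.05, -0], [-3.03, 3.03]. Speed limits (rad/s): [2.39, 2.39, 3.01, 3.14, 3.14, 3.14].

## Interface

Orientations are given as [roll, pitch, yaw] about the fixed x, y, z axes, in that order (R = Rz(yaw) Ry(pitch) Rx(roll)).
In Python, from station import arm gives the robot as it stands.
- The arm moves only by the tool jog_arm, never from a script. Its argument "motion" is a list of rows, each an object of numbers: "dx", "dy", "dz": the shift along the tool's x, y, z in m; "twist": the turn about the tool's x in degrees. In form: [{"dx": .., "dy": .., "dz": .., "twist": ..}, ...]. A call has 1 to 20 rows; each row is the pose to reach, as a shift and turn from the pose commanded when the call began, along the tool's axes at that moment; what a row does not reach only later rows make up. A row lasts 1/12 s, in which the tool goes at most 41.7 mm and 7.16 degrees, less where a joint would pass 70% of its speed; a pose out of reach is approached as far as the arm can. A call with a gripper value outside its range is refused whole. "gripper" is the finger opening in m, from 0 to 0.0876, set as the call begins (left out, the last holds). The fingers move at their own pace and stop on an object; "newtons" is the grip in N (left out, the last holds). Time passes only in rows, so rows that repeat a pose let the fingers close. It gives the time, the measured TCP pose, the force and the opening at its end, in the units of the state.
- arm.get_state(): the state, without advancing time (a new reading comes with each control period).
- arm.grab_frame(name): name is "side" or "top" or "wrist"; returns the picture (384x512x3 uint8, red, green, blue); there is no depth.
- arm.camera_model(name): a dict with "camera_matrix" (3x3 intrinsics, pixels), "k1" (the pictures are not rectified: a ray, as slopes to the right and down, at radius r is drawn at 1 + k1 r^2 times it, then the intrinsics apply), "eye" and "attitude" of the camera in the world. Camera axes: x right, y down, z forward; pixel columns grow to the right and rows downward; lengths in m; the calibration is good to about 2 mm. A picture is of the moment at which its call begins: read the wrist's pose just before it. camera_model takes no time and is no camera call; for the wrist camera it gives the pose at the moment of the call.
- arm.job_done(): hands the job in, once; it reports no verdict.
The state is a dict: "t": time; "q": joint angles; "qd": joint speeds; "joint_efforts": joint torques, N m; "eef_pos": TCP position; "ee_rot": TCP orientation; "force": force on the tool from outside, world axes, zero at the start; "moment": the same for the moment, N m; "width": finger opening in m.
Only numpy, scipy, OpenCV 4.12 (cv2) and the standard library are available. Lean on these libraries where they do the work, as an engineer would, in place of code of your own. Each camera call takes 0.05 s, during which the arm holds its last target.

## Working session

There is one attempt and no reset: what is moved stays moved. The work goes in short steps, Python scripts to look and compute and a tool call to move; the robot and the scene stay as the last step left them, time stands still between calls to the robot, and variables do not carry over. Pictures are saved under pics/ and viewed, and the job is handed in when it is done.

Besides the shell and the picture viewer there is one more tool, called by a JSON object that holds its "op" and its "data". jog_arm: Moves the arm, as the interface text tells. Its arguments: {"type":"object","properties":{"motion":{"type":"array"},"gripper":{"type":"number"},"newtons":{"type":"number"}},"required":["motion"]}

```bash
ls; mkdir -p pics; python3 - <<'E'
from station import arm
import cv2,json
s=arm.get_state();print(s)
for n in("side","top","wrist"):
    m=arm.camera_model(n);print(n,m)
    cv2.imwrite(f"pics/{n}0.png",arm.grab_frame(n)[:,:,::-1])
E
```

```text
pics
{'t': 0.0, 'q': array([-8.27902019e-01,  3.59377368e-01,  1.10664752e-02, -3.26269896e-04,
       -1.22411556e+00, -2.88094168e-01]), 'qd': array([ 0.00035102,  0.00103119,  0.00069481, -0.0007557 , -0.00034491,
        0.00046247]), 'joint_efforts': array([-1.24684384e-04, -5.82724643e+01,  2.93055296e+01,  6.99744165e+00,
        6.64417574e-03, -1.48662589e-04]), 'eef_pos': array([ 0.29627483, -0.60597913,  0.23663646]), 'ee_rot': array([0.10213848, 1.56913759, 2.12762384]), 'force': array([-0.06550726, -0.40446372, -0.17433212]), 'moment': array([-0.00164134, -0.05315924,  0.03520955]), 'width': 0.08739921046994706}
side {'camera_matrix': array([[470.26192182,   0.        , 263.83215437],
       [  0.        , 470.26192182, 192.7470275 ],
       [  0.        ,   0.        ,   1.        ]]), 'k1': -0.0738328841212212, 'eye': array([-0.09178153, -1.09982385,  0.85661441]), 'attitude': array([-2.09445454, -0.01197507, -0.49569377])}
top {'camera_matrix': array([[480.78910369,   0.        , 256.27809837],
       [  0.        , 480.78910369, 193.82163095],
       [  0.        ,   0.        ,   1.        ]]), 'k1': -0.00629831149443897, 'eye': array([0.43631904, 0.06874366, 1.35523705]), 'attitude': array([-3.06657129,  0.0282996 , -1.59260951])}
wrist {'camera_matrix': array([[273.58880474,   0.        , 252.76474108],
       [  0.        , 273.58880474, 196.91938504],
       [  0.        ,   0.        ,   1.        ]]), 'k1': -0.05615736983837705, 'eye': array([ 0.23263657, -0.63754942,  0.38429323]), 'attitude': array([ 2.87300756e+00, -1.20717966e-03,  2.02447237e+00])}
```

View pics/top0.png

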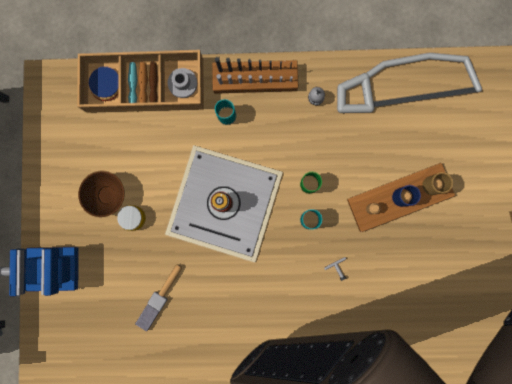

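View pics/side0.png

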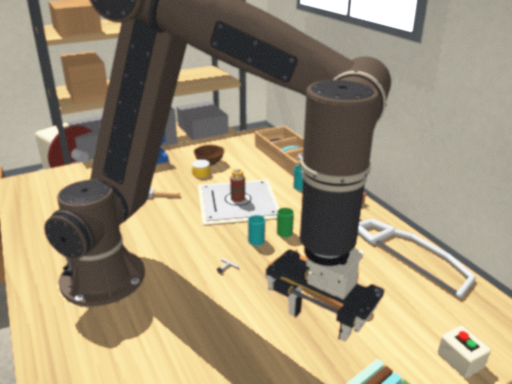

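View pics/wrist0.png

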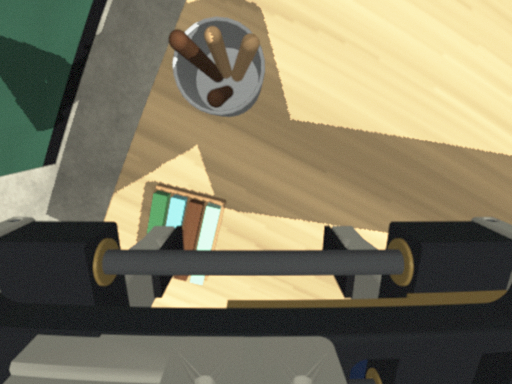

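```bash
cat > h.py <<'E'
import numpy as np,cv2
from scipy.spatial.transform import Rotation as R
from station import arm
def cam(n): return arm.camera_model(n)
def rot(m): return R.from_euler('xyz',m['attitude']).as_matrix()
def px2z(m,uv,z):
    K=m['camera_matrix'];d=[m['k1'],0,0,0]
    uv=np.array(uv,float).reshape(-1,1,2)
    # iterative undistort
    xy=(uv[:,0]-[K[0,2],K[1,2]])/[K[0,0],K[1,1]]
    u=xy.copy()
    for _ in range(30): u=xy/(1+m['k1']*(u**2).sum(1,keepdims=True))
    ray=np.c_[u,np.ones(len(u))]@rot(m).T
    e=m['eye'];return e+ray*((z-e[2])/ray[:,2])[:,None]
def proj(m,P):
    P=np.atleast_2d(P);c=(P-m['eye'])@rot(m);u=c[:,:2]/c[:,2:]
    u=u*(1+m['k1']*(u**2).sum(1,keepdims=True));K=m['camera_matrix']
    return u*[K[0,0],K[1,1]]+[K[0,2],K[1,2]]
def crop(img,x0,y0,x1,y1,s,name):
    c=img[y0:y1,x0:x1];c=cv2.resize(c,None,fx=s,fy=s,interpolation=cv2.INTER_CUBIC);cv2.imwrite(name,c)
def toolR(): return R.from_euler('xyz',arm.get_state()['ee_rot']).as_matrix()
E
python3 - <<'E'
from h import *
t=cv2.imread('pics/top0.png')
crop(t,150,135,300,270,5,'pics/c1.png');crop(t,335,150,470,240,5,'pics/c2.png')
m=cam('top')
print(px2z(m,[(198,148),(282,173),(254,260),(166,231)],.012))
print(px2z(m,[(376,208)],.074),px2z(m,[(406,195),(436,183)],.102))
print(px2z(m,[(219,201)],.122), proj(m,[[0.4,0,0]]))
print(toolR())
mw=cam('wrist');s=arm.get_state();T=toolR();print(T.T@(mw['eye']-s['eef_pos']),T.T@rot(mw))
E
```

```text
[[0.67224109 0.26685309 0.012     ]
 [0.59500975 0.03104628 0.012     ]
 [0.35417006 0.11489349 0.012     ]
 [0.4397337  0.35984012 0.012     ]]
[[ 0.48816113 -0.21356369  0.074     ]] [[ 0.51894302 -0.28608307  0.102     ]
 [ 0.54828524 -0.36474404  0.102     ]]
[[0.51354793 0.19807268 0.122     ]] [[294.78509123 242.42042149]]
[[-6.85988967e-04 -8.98377444e-01 -4.39223745e-01]
 [ 1.08998621e-03 -4.39224259e-01  8.98376793e-01]
 [-9.99999171e-01  1.37528743e-04  1.28052202e-03]]
[-0.14755215  0.07108832 -0.00014794] [[ 2.93452270e-04 -2.65508005e-01  9.64108611e-01]
 [-1.03852399e-03 -9.64108213e-01 -2.65507579e-01]
 [ 9.99999418e-01 -9.23336121e-04 -5.58656177e-04]]
```

```bash
python3 -c "
import cv2,numpy as np
a=cv2.imread('pics/c1.png');b=cv2.imread('pics/c2.png');print(a.shape,b.shape)"
```

```text
(675, 750, 3) (450, 675, 3)
```

View pics/c1.png

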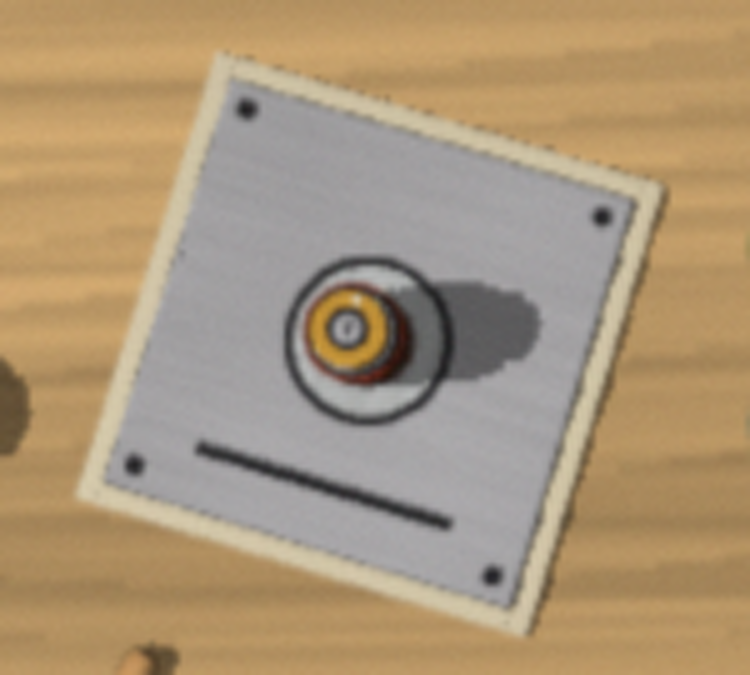

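View pics/c2.png

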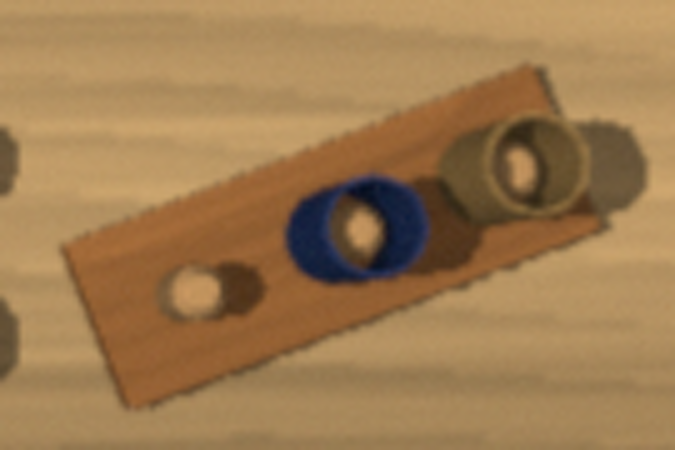

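```bash
python3 - <<'E'
from h import *
m=cam('top')
print(px2z(m,[(374.4,208.2)],.074),px2z(m,[(410.6,195.6),(443,183)],.102))
n=px2z(m,[(219.4,201.2),(221.4,194.6)],.122);print(n)
s=arm.get_state();print(s['t'],toolR().T@(np.array([.5135,.197,.25])-s['eef_pos']))
E
```

```text
[[ 0.48772891 -0.20932817  0.074     ]] [[ 0.51710203 -0.29784942  0.102     ]
 [ 0.54784474 -0.38274036  0.102     ]]
[[0.51300762 0.19704805 0.122     ]
 [0.52993007 0.19160534 0.122     ]]
0.15 [-0.01242012 -0.54780831  0.62609453]
```

{"op": "jog_arm", "data": {"motion": [{"dx":-0.012,"dy":-0.027,"dz":0.031,"twist":-4.25},{"dx":-0.012,"dy":-0.055,"dz":0.063,"twist":-8.5},{"dx":-0.012,"dy":-0.082,"dz":0.094,"twist":-12.75},{"dx":-0.012,"dy":-0.11,"dz":0.125,"twist":-17},{"dx":-0.012,"dy":-0.137,"dz":0.157,"twist":-21},{"dx":-0.012,"dy":-0.164,"dz":0.188,"twist":-25.5},{"dx":-0.012,"dy":-0.192,"dz":0.219,"twist":-30},{"dx":-0.012,"dy":-0.219,"dz":0.25,"twist":-34},{"dx":-0.012,"dy":-0.247,"dz":0.282,"twist":-38},{"dx":-0.012,"dy":-0.274,"dz":0.313,"twist":-42.5},{"dx":-0.012,"dy":-0.301,"dz":0.344,"twist":-47},{"dx":-0.012,"dy":-0.329,"dz":0.376,"twist":-51},{"dx":-0.012,"dy":-0.356,"dz":0.407,"twist":-55},{"dx":-0.012,"dy":-0.383,"dz":0.438,"twist":-59.5},{"dx":-0.012,"dy":-0.411,"dz":0.47,"twist":-64},{"dx":-0.012,"dy":-0.438,"dz":0.501,"twist":-68},{"dx":-0.012,"dy":-0.466,"dz":0.532,"twist":-72},{"dx":-0.012,"dy":-0.493,"dz":0.563,"twist":-76.5},{"dx":-0.012,"dy":-0.52,"dz":0.595,"twist":-81},{"dx":-0.012,"dy":-0.548,"dz":0.626,"twist":-85}]}}

```text
t: 1.82
eef_pos: [0.5135, 0.1985, 0.2496]
ee_rot: [-1.69, 1.571, 1.823]
force: [1.4, -0.2, -1.2]
width: 0.0875
```

{"op": "jog_arm", "data": {"motion": [{"dx":0},{"dx":0}]}}

```text
invalid input
```

```bash
python3 - <<'E'
from h import *
s=arm.get_state();print(s['t'],s['q'],s['eef_pos'],s['ee_rot'],s['moment'],s['force'])
import pickle
m=cam('wrist');pickle.dump((s,m),open('w1.pkl','wb'))
cv2.imwrite('pics/w1.png',arm.grab_frame('wrist')[:,:,::-1]);print(toolR())
print(proj(m,[[.513,.197,.1225]]))
E
```

```text
1.8167 [ 7.24753530e-01  1.46246919e-01 -2.46288572e-01 -1.12336755e-04
 -1.17820780e+00 -3.52717781e-01] [0.51345347 0.1985307  0.24957503] [-1.69047137  1.57067977  1.82311406] [-0.07669593 -0.02234556  0.00038663] [ 1.36868634 -0.20421923 -1.17885754]
[[ 1.42399831e-03  3.69963660e-01 -9.29045135e-01]
 [ 8.08624144e-04 -9.29046199e-01 -3.69962845e-01]
 [-9.99998659e-01 -2.24421860e-04 -1.62212177e-03]]
[[254.17246852 191.9772282 ]]
```

View pics/w1.png

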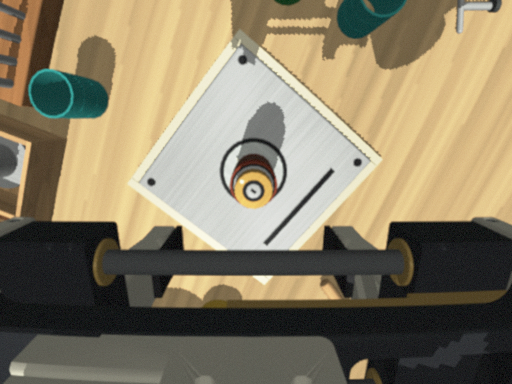

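```bash
python3 - <<'E'
from h import *
w=cv2.imread('pics/w1.png');crop(w,215,140,295,220,7,'pics/w1c.png')
t=cv2.imread('pics/top0.png')
def orange(img,x0,y0,x1,y1):
    hsv=cv2.cvtColor(img,cv2.COLOR_BGR2HSV);mk=cv2.inRange(hsv,(12,110,120),(32,255,255))
    k=np.zeros_like(mk);k[y0:y1,x0:x1]=mk[y0:y1,x0:x1]
    c=max(cv2.findContours(k,0,1)[0],key=cv2.contourArea);return cv2.minEnclosingCircle(cv2.convexHull(c)),cv2.fitEllipse(c)
print(orange(t,205,185,240,220));print(orange(w,230,165,280,215))
E
```

```text
(((218.86363220214844, 200.22727966308594), 8.061070442199707), ((218.87020874023438, 200.2941436767578), (14.737569808959961, 15.17174243927002), 91.60269927978516))
(((252.77450561523438, 190.3235321044922), 19.78617286682129), ((253.0852813720703, 189.41725158691406), (35.581417083740234, 38.13275146484375), 85.84732055664062))
```

View pics/w1c.png

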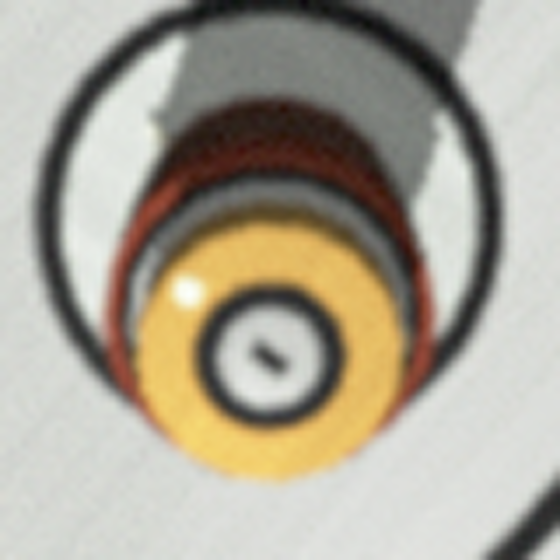

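```bash
python3 - <<'E'
from h import *
import pickle
s,mw=pickle.load(open('w1.pkl','rb'));mt=cam('top')
for z in(.105,.11,.1225,.13):print(z,px2z(mt,[(219.0,200.5)],z)[0,:2],px2z(mw,[(253.1,190.2)],z)[0,:2])
print(px2z(mt,[(373.9,207.8)],.074),px2z(mt,[(410.2,195.2),(442.6,182.6)],.102))
# ring on sander top? center from ring in wrist (black ring) 
print(px2z(mw,[((270.5)/7-.5+215,(219.5)/7-.5+140)],.012),px2z(mt,[(368.5/5-.5+150,340.5/5-.5+135)],.012))
# tool after: 
print(toolR().T@(np.array([.5135,.1968,.114])-s['eef_pos']))
E
```

```text
0.105 [0.51592055 0.19983453] [0.51313866 0.19968379]
0.11 [0.5156022  0.19931027] [0.51359146 0.19852717]
0.1225 [0.51480634 0.19799961] [0.51472346 0.19563562]
0.13 [0.51432882 0.19721321] [0.51540267 0.19390069]
[[ 0.48881948 -0.20805347  0.074     ]] [[ 0.51816541 -0.29686777  0.102     ]
 [ 0.54891102 -0.38176511  0.102     ]]
[[0.51495108 0.1947424  0.012     ]] [[0.51566447 0.19787292 0.012     ]]
[0.13557351 0.00165554 0.00081698]
```

```bash
python3 - <<'E'
from h import *
s=arm.get_state()
print(s['t'],s['eef_pos'],s['q'],s['force'],s['moment'],toolR().T@(np.array([.515,.1966,.115])-s['eef_pos']))
E
```

```text
1.8667 [0.51615467 0.20412147 0.24893054] [ 7.29664717e-01  1.53353246e-01 -2.39400214e-01  3.75326851e-04
 -1.17644240e+00 -3.50838911e-01] [4.82971092 6.43650845 2.74169698] [ 0.96892729 -0.88477994  0.07010669] [0.13392264 0.00659066 0.00407265]
```

{"op": "jog_arm", "data": {"motion": [{"dx":0,"dy":0,"dz":0,"twist":0},{"dx":0,"dy":0,"dz":0,"twist":0},{"dx":0,"dy":0,"dz":0,"twist":0},{"dx":0,"dy":0,"dz":0,"twist":0}]}}

```text
t: 2.2
eef_pos: [0.5134, 0.1954, 0.2497]
ee_rot: [-1.326, 1.571, 2.181]
force: [-0.2, 0.3, -0.1]
width: 0.088
```

```bash
python3 - <<'E'
from h import *
import pickle
s=arm.get_state();m=cam('wrist');pickle.dump((s,m),open('w2.pkl','wb'))
print(s['t'],s['eef_pos'],s['q'][5],s['force'],s['moment'],toolR().T@(np.array([.515,.1966,.115])-s['eef_pos']))
w=arm.grab_frame('wrist')[:,:,::-1];cv2.imwrite('pics/w2.png',w);crop(w,215,140,295,220,7,'pics/w2c.png')
s=arm.get_state();print(s['eef_pos'])
E
```

```text
2.2 [0.51343528 0.1953794  0.24968642] -0.3539728659867108 [-0.24495761  0.34907223 -0.08048259] [0.03613899 0.12776    0.02015967] [ 0.13468643 -0.00057192 -0.0018999 ]
[0.51353457 0.19536128 0.24984698]
```

View pics/w2c.png

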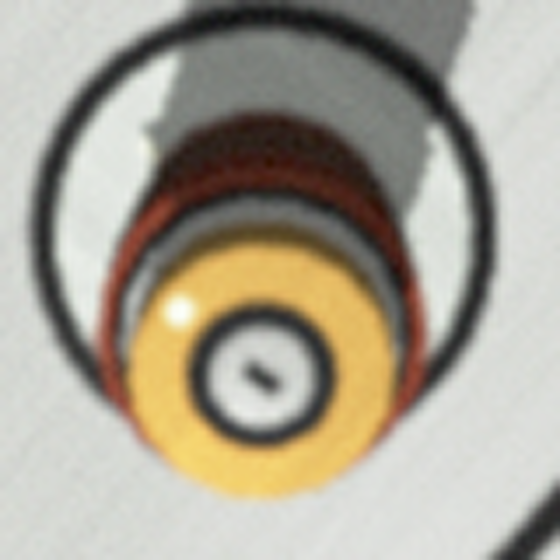

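```bash
python3 - <<'E'
from h import *
import pickle
s,mw=pickle.load(open('w2.pkl','rb'))
f=lambda x,y:((x+.5)/7-.5+215,(y+.5)/7-.5+140)
print(px2z(mw,[f(262,375)],.1235),px2z(mw,[f(263,236)],.012),px2z(mw,[f(178,311)],.1225))
p=px2z(mw,[f(262,375)],.1235)[0];T=toolR();s=arm.get_state()
p=np.array([.5148,.1970,.115]);print(T.T@(p-s['eef_pos']))
E
```

```text
[[0.51468807 0.19557032 0.1235    ]] [[0.51495856 0.19533715 0.012     ]] [[0.5295877  0.19114753 0.1225    ]]
[ 0.13484775 -0.0010562  -0.00172171]
```

{"op": "jog_arm", "data": {"motion": [{"dx":0.03,"dy":-0.0004,"dz":-0.0014,"twist":0},{"dx":0.06,"dy":-0.0004,"dz":-0.0014,"twist":0},{"dx":0.09,"dy":-0.0004,"dz":-0.0014,"twist":0},{"dx":0.11,"dy":-0.0004,"dz":-0.0014,"twist":0},{"dx":0.125,"dy":-0.0004,"dz":-0.0014,"twist":0},{"dx":0.133,"dy":-0.0004,"dz":-0.0014,"twist":0},{"dx":0.135,"dy":-0.0004,"dz":-0.0014,"twist":0},{"dx":0.135,"dy":-0.0004,"dz":-0.0014,"twist":0},{"dx":0.135,"dy":-0.0004,"dz":-0.0014,"twist":0},{"dx":0.135,"dy":-0.0004,"dz":-0.0014,"twist":0}]}}

```text
t: 3.08
eef_pos: [0.5155, 0.1976, 0.1159]
ee_rot: [-2.874, 1.569, 0.635]
force: [0.8, -0.5, -0.2]
width: 0.0874
```

```bash
cat > st.py <<'E'
from h import *
np.set_printoptions(precision=4,suppress=True)
s=arm.get_state();print(s['t'],'pos',s['eef_pos'],'q6',s['q'][5],'F',s['force'],'M',s['moment'],'w',s['width'])
T=toolR();print('zaxis yaw',np.degrees(np.arctan2(T[1,2],T[0,2])),'Ftool',T.T@s['force'],'x',T[:,0])
E
python3 st.py
python3 - <<'E'
from h import *
w=arm.grab_frame('wrist')[:,:,::-1];cv2.imwrite('pics/w3.png',w)
E
```

```text
3.0833 pos [0.5155 0.1976 0.1159] q6 -0.3536721115546455 F [ 0.7709 -0.4683 -0.154 ] M [ 0.0183  0.1065 -0.0173] w 0.0873925545908003
zaxis yaw -158.9468283374129 Ftool [ 0.1548  0.7141 -0.5509] x [ 0.0018  0.0013 -1.    ]
```

View pics/w3.png

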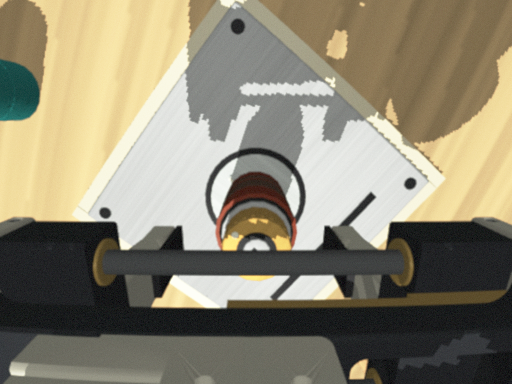

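{"op": "jog_arm", "data": {"motion": [{"dx":0,"dy":0.0009,"dz":0.0017,"twist":0},{"dx":0,"dy":0.0009,"dz":0.0017,"twist":0},{"dx":0,"dy":0.0009,"dz":0.0017,"twist":0},{"dx":0,"dy":0.0009,"dz":0.0017,"twist":0}]}}

```text
t: 3.47
eef_pos: [0.5136, 0.1958, 0.1148]
ee_rot: [-2.797, 1.57, 0.712]
force: [0.3, 0.6, -0.5]
width: 0.0876
```

```bash
python3 st.py
```

```text
3.4667 pos [0.5136 0.1958 0.1148] q6 -0.35313128288666507 F [ 0.2602  0.6135 -0.4837] M [-0.0282  0.1346 -0.0405] w 0.08763703094582538
zaxis yaw -158.93862805791494 Ftool [ 0.4839 -0.479  -0.4632] x [ 0.0003  0.0002 -1.    ]
```

{"op": "jog_arm", "data": {"motion": [{"dx":0,"dy":0,"dz":0,"twist":0},{"dx":0,"dy":0,"dz":0,"twist":0},{"dx":0,"dy":0,"dz":0,"twist":0},{"dx":0,"dy":0,"dz":0,"twist":0},{"dx":0,"dy":0,"dz":0,"twist":0},{"dx":0,"dy":0,"dz":0,"twist":0}], "gripper": 0.03, "newtons": 15}}

```text
t: 3.97
eef_pos: [0.5136, 0.1958, 0.1145]
ee_rot: [0.426, 1.571, -2.348]
force: [-0.3, 0.4, -0.4]
width: 0.0533
```

```bash
python3 st.py
```

```text
3.9667 pos [0.5136 0.1958 0.1145] q6 -0.3531296724364333 F [-0.2546  0.4356 -0.3718] M [0.0321 0.2092 0.046 ] w 0.05332537426489453
zaxis yaw -158.9398864330013 Ftool [ 0.3718 -0.498   0.0811] x [-0.0001 -0.0001 -1.    ]
```

{"op": "jog_arm", "data": {"motion": [{"dx":0,"dy":0,"dz":0,"twist":0},{"dx":0,"dy":0,"dz":0,"twist":0},{"dx":0,"dy":0,"dz":0,"twist":0},{"dx":0,"dy":0,"dz":0,"twist":0},{"dx":0,"dy":0,"dz":0,"twist":0}]}}

```text
t: 4.38
eef_pos: [0.514, 0.196, 0.1147]
ee_rot: [-3.003, 1.57, 0.506]
force: [2.3, 0.4, -1.7]
width: 0.04
```

```bash
python3 st.py
```

```text
4.3833 pos [0.514  0.196  0.1147] q6 -0.35315625059141803 F [ 2.337   0.3686 -1.7494] M [ 0.048  -0.9883 -0.0441] w 0.03999863300926427
zaxis yaw -158.93929884254914 Ftool [ 1.7513  0.496  -2.3118] x [ 0.0008  0.0004 -1.    ]
```

{"op": "jog_arm", "data": {"motion": [{"dx":0,"dy":0,"dz":0,"twist":0},{"dx":0,"dy":0,"dz":0,"twist":0},{"dx":0,"dy":0,"dz":0,"twist":0}], "gripper": 0.03, "newtons": 40}}

```text
t: 4.63
eef_pos: [0.514, 0.196, 0.1147]
ee_rot: [-3.005, 1.57, 0.505]
force: [5.3, 1.3, -2.6]
width: 0.039
```

```bash
python3 st.py
```

```text
4.6333 pos [0.514  0.196  0.1147] q6 -0.353160727372039 F [ 5.2619  1.3156 -2.6365] M [ 0.2425 -1.4791 -0.0213] w 0.038984217962445035
zaxis yaw -158.93877855628048 Ftool [ 2.6409  0.6636 -5.381 ] x [ 0.0007  0.0004 -1.    ]
```

{"op": "jog_arm", "data": {"motion": [{"dx":0,"dy":0,"dz":0,"twist":2},{"dx":0,"dy":0,"dz":0,"twist":4},{"dx":0,"dy":0,"dz":0,"twist":4},{"dx":0,"dy":0,"dz":0,"twist":4}]}}

```text
t: 4.97
eef_pos: [0.514, 0.196, 0.1147]
ee_rot: [-3.015, 1.57, 0.425]
force: [5.7, 1.3, -2.6]
width: 0.0391
```

```bash
python3 st.py
```

```text
4.9667 pos [0.514  0.196  0.1147] q6 -0.4217949190394714 F [ 5.7016  1.2936 -2.6266] M [ 0.2321 -1.8064  0.136 ] w 0.0391374226106775
zaxis yaw -162.862898384712 Ftool [ 2.631   0.4441 -5.8277] x [ 0.0007  0.0003 -1.    ]
```

{"op": "jog_arm", "data": {"motion": [{"dx":0,"dy":0,"dz":0,"twist":2},{"dx":0,"dy":0,"dz":0,"twist":4},{"dx":0,"dy":0,"dz":0,"twist":4},{"dx":0,"dy":0,"dz":0,"twist":4}]}}

```text
t: 5.3
eef_pos: [0.514, 0.1961, 0.1147]
ee_rot: [-2.959, 1.57, 0.412]
force: [5.7, 1.2, -2.2]
width: 0.0387
```

```bash
python3 st.py
```

```text
5.3 pos [0.514  0.1961 0.1147] q6 -0.4914738385349109 F [ 5.6889  1.2141 -2.1681] M [ 0.223  -1.8035  0.1748] w 0.038703171041708624
zaxis yaw -166.8540286665193 Ftool [ 2.173   0.1119 -5.8141] x [ 0.0008  0.0003 -1.    ]
```

{"op": "jog_arm", "data": {"motion": [{"dx":0,"dy":0,"dz":0,"twist":2},{"dx":0,"dy":0,"dz":0,"twist":4},{"dx":0,"dy":0,"dz":0,"twist":4},{"dx":0,"dy":0,"dz":0,"twist":4}]}}

```text
t: 5.63
eef_pos: [0.514, 0.196, 0.1147]
ee_rot: [-2.924, 1.57, 0.377]
force: [5.2, 0.7, -3.2]
width: 0.0392
```

```bash
python3 st.py
```

```text
5.6333 pos [0.514  0.196  0.1147] q6 -0.5612492442053271 F [ 5.1723  0.7241 -3.2177] M [ 0.2435 -1.7602  0.2537] w 0.03917097300949638
zaxis yaw -170.85087384399498 Ftool [ 3.2221  0.1082 -5.2189] x [ 0.0008  0.0003 -1.    ]
```

{"op": "jog_arm", "data": {"motion": [{"dx":0,"dy":0,"dz":0,"twist":-3},{"dx":0,"dy":0,"dz":0,"twist":-6},{"dx":0,"dy":0,"dz":0,"twist":-9},{"dx":0,"dy":0,"dz":0,"twist":-12},{"dx":0,"dy":0,"dz":0,"twist":-15},{"dx":0,"dy":0,"dz":0,"twist":-15},{"dx":0,"dy":0,"dz":0,"twist":-15}]}}

```text
t: 6.22
eef_pos: [0.514, 0.196, 0.1147]
ee_rot: [-2.913, 1.57, 0.65]
force: [5.6, 0.5, -2.3]
width: 0.0391
```

```bash
python3 st.py
```

```text
6.2167 pos [0.514  0.196  0.1147] q6 -0.2995091329146611 F [ 5.5537  0.4869 -2.3124] M [ 0.2161 -1.6805 -0.1642] w 0.03908449080503006
zaxis yaw -155.87318007180022 Ftool [ 2.3166  1.8262 -5.2656] x [ 0.0007  0.0005 -1.    ]
```

{"op": "jog_arm", "data": {"motion": [{"dx":0,"dy":0,"dz":0,"twist":-2},{"dx":0,"dy":0,"dz":0,"twist":-4},{"dx":0,"dy":0,"dz":0,"twist":-4},{"dx":0,"dy":0,"dz":0,"twist":-4}]}}

```text
t: 6.55
eef_pos: [0.514, 0.196, 0.1147]
ee_rot: [-2.954, 1.57, 0.678]
force: [4.8, 0.7, -2.0]
width: 0.039
```

```bash
python3 st.py; python3 - <<'E'
from h import *
w=arm.grab_frame('wrist')[:,:,::-1];cv2.imwrite('pics/w4.png',w);print(arm.get_state()['moment'])
E
```

```text
6.55 pos [0.514  0.196  0.1147] q6 -0.22987553308684838 F [ 4.7721  0.7417 -2.0423] M [ 0.1819 -1.684  -0.2242] w 0.03898751467399467
zaxis yaw -151.88283339462902 Ftool [ 2.0457  1.5951 -4.5568] x [ 0.0006  0.0005 -1.    ]
[ 0.20465427 -1.69471734 -0.28673179]
```

View pics/w4.png

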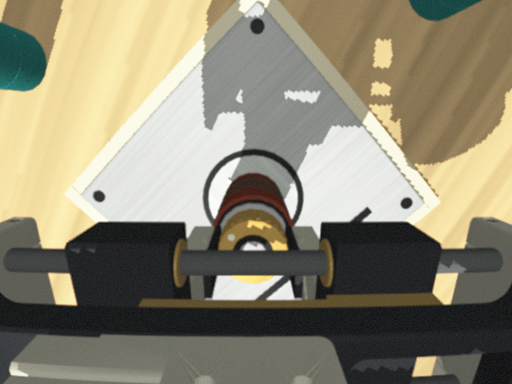

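{"op": "jog_arm", "data": {"motion": [{"dx":0,"dy":0,"dz":0,"twist":-2},{"dx":0,"dy":0,"dz":0,"twist":-4},{"dx":0,"dy":0,"dz":0,"twist":-4},{"dx":0,"dy":0,"dz":0,"twist":-4}]}}

```text
t: 6.93
eef_pos: [0.5139, 0.196, 0.1147]
ee_rot: [-2.923, 1.57, 0.779]
force: [5.5, 0.9, -2.3]
width: 0.0393
```

```bash
python3 st.py; python3 - <<'E'
from h import *
w=arm.grab_frame('wrist')[:,:,::-1];crop(w,200,180,310,290,6,'pics/w5.png');print(arm.get_state()['moment'])
crop(cv2.imread('pics/w4.png'),200,180,310,290,6,'pics/w4c.png')
E
```

```text
6.9333 pos [0.5139 0.196  0.1147] q6 -0.16027648513167464 F [ 5.5386  0.8987 -2.2954] M [ 0.2234 -1.687  -0.4116] w 0.03930718387534456
zaxis yaw -147.90257424467322 Ftool [ 2.299   2.182  -5.1678] x [ 0.0006  0.0006 -1.    ]
[ 0.19878443 -1.62649875 -0.53050514]
```

View pics/w5.png

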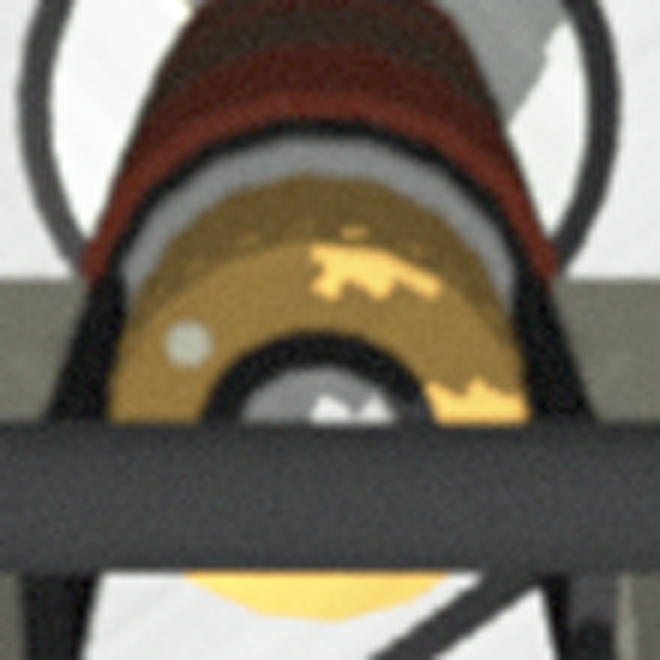

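View pics/w4c.png

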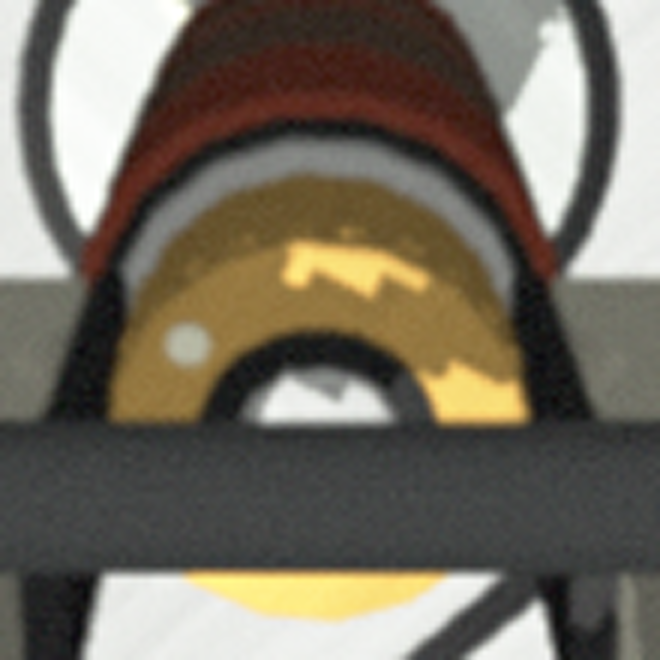

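{"op": "jog_arm", "data": {"motion": [{"dx":0,"dy":0,"dz":0,"twist":4},{"dx":0,"dy":0,"dz":0,"twist":8},{"dx":0,"dy":0,"dz":0,"twist":11},{"dx":0,"dy":0,"dz":0,"twist":11},{"dx":0,"dy":0,"dz":0,"twist":11}]}}

```text
t: 7.4
eef_pos: [0.514, 0.196, 0.1147]
ee_rot: [-2.956, 1.57, 0.554]
force: [5.0, 0.5, -3.1]
width: 0.0393
```

```bash
python3 st.py
```

```text
7.4 pos [0.514  0.196  0.1147] q6 -0.3522323738059646 F [ 5.0057  0.5453 -3.0573] M [ 0.2383 -1.7137  0.0465] w 0.039307067377367805
zaxis yaw -158.88691364145905 Ftool [ 3.0607  1.2948 -4.8638] x [ 0.0007  0.0004 -1.    ]
```

{"op": "jog_arm", "data": {"motion": [{"dx":0,"dy":0,"dz":0,"twist":0},{"dx":0,"dy":0,"dz":0,"twist":0},{"dx":0,"dy":0,"dz":0,"twist":0},{"dx":0,"dy":0,"dz":0,"twist":0},{"dx":0,"dy":0,"dz":0,"twist":-7},{"dx":0,"dy":0,"dz":0,"twist":-14},{"dx":0,"dy":0,"dz":0,"twist":-21},{"dx":0,"dy":0,"dz":0,"twist":-28},{"dx":0,"dy":0,"dz":0,"twist":-35},{"dx":0,"dy":0,"dz":0,"twist":-40},{"dx":0,"dy":0,"dz":0,"twist":-40},{"dx":0,"dy":0,"dz":0,"twist":-40}], "gripper": 0.058}}

```text
t: 8.4
eef_pos: [0.5133, 0.1957, 0.1145]
ee_rot: [-0.582, 1.57, -2.661]
force: [-0.7, -0.1, -0.4]
width: 0.0581
```

```bash
python3 st.py; python3 - <<'E'
from h import *
w=arm.grab_frame('wrist')[:,:,::-1];crop(w,200,180,310,290,6,'pics/w6.png');print(arm.get_state()['moment'])
E
```

```text
8.4 pos [0.5133 0.1957 0.1145] q6 0.3421866190044067 F [-0.7268 -0.078  -0.3512] M [-0.0636  0.1553 -0.0075] w 0.05814599621027662
zaxis yaw -119.10175009412679 Ftool [ 0.3515 -0.597   0.4215] x [-0.0004 -0.0002 -1.    ]
[-0.05242106  0.1533988  -0.03117373]
```

View pics/w6.png

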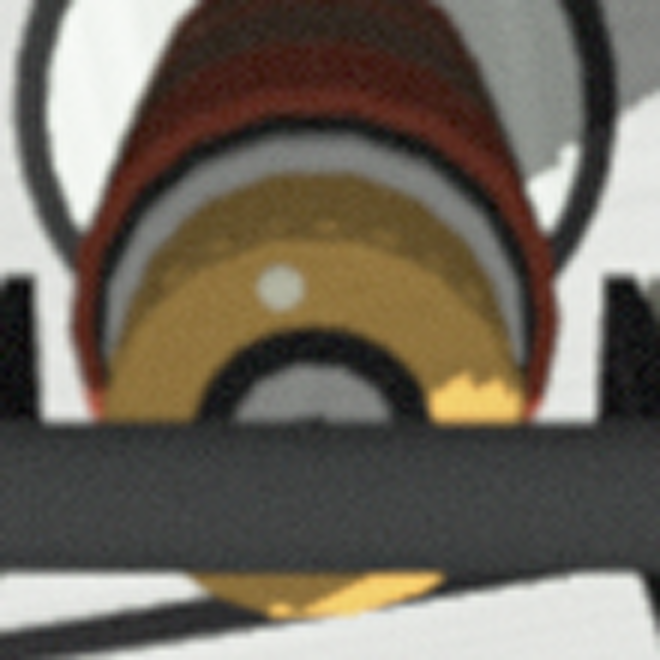

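{"op": "jog_arm", "data": {"motion": [{"dx":0,"dy":0,"dz":0,"twist":0},{"dx":0,"dy":0,"dz":0,"twist":0},{"dx":0,"dy":0,"dz":0,"twist":0},{"dx":0,"dy":0,"dz":0,"twist":0},{"dx":0,"dy":0,"dz":0,"twist":0},{"dx":0,"dy":0,"dz":0,"twist":0}], "gripper": 0.03, "newtons": 40}}

```text
t: 8.95
eef_pos: [0.5138, 0.196, 0.1146]
ee_rot: [2.864, 1.57, 0.788]
force: [0.2, 0.5, 0.2]
width: 0.0394
```

```bash
python3 st.py
```

```text
8.95 pos [0.5138 0.196  0.1146] q6 0.3447558409962683 F [0.1819 0.506  0.171 ] M [ 0.3644  0.0557 -0.0276] w 0.03936125138029425
zaxis yaw -118.9507709972705 Ftool [-0.1708 -0.0858 -0.5309] x [ 0.0003  0.0003 -1.    ]
```

{"op": "jog_arm", "data": {"motion": [{"dx":0,"dy":0,"dz":0,"twist":2},{"dx":0,"dy":0,"dz":0,"twist":5},{"dx":0,"dy":0,"dz":0,"twist":9},{"dx":-0.0001,"dy":0,"dz":0,"twist":14},{"dx":-0.0002,"dy":0,"dz":0,"twist":19},{"dx":-0.0003,"dy":0,"dz":0,"twist":24},{"dx":-0.0003,"dy":0,"dz":0,"twist":29},{"dx":-0.0004,"dy":0,"dz":0,"twist":34},{"dx":-0.0005,"dy":0,"dz":0,"twist":39},{"dx":-0.0005,"dy":0,"dz":0,"twist":42},{"dx":-0.0005,"dy":0,"dz":0,"twist":45},{"dx":-0.0005,"dy":0,"dz":0,"twist":45}]}}

```text
t: 9.95
eef_pos: [0.514, 0.1963, 0.1151]
ee_rot: [-2.76, 1.57, 0.66]
force: [1.2, 2.9, -1.8]
width: 0.0393
```

```bash
python3 st.py
```

```text
9.95 pos [0.514  0.1963 0.1151] q6 -0.44268964051778253 F [ 1.1962  2.8955 -1.7533] M [ 0.8537 -0.5201  0.253 ] w 0.039328746373134015
zaxis yaw -164.05804533845279 Ftool [ 1.756  -2.4549 -1.9438] x [ 0.0008  0.0006 -1.    ]
```

{"op": "jog_arm", "data": {"motion": [{"dx":0,"dy":0,"dz":0,"twist":3},{"dx":-0.0001,"dy":0,"dz":0,"twist":8},{"dx":-0.0002,"dy":0,"dz":0,"twist":14},{"dx":-0.0003,"dy":0,"dz":0,"twist":20},{"dx":-0.0004,"dy":0,"dz":0,"twist":26},{"dx":-0.0004,"dy":0,"dz":0,"twist":32},{"dx":-0.0005,"dy":0,"dz":0,"twist":38},{"dx":-0.0006,"dy":0,"dz":0,"twist":44},{"dx":-0.0007,"dy":0,"dz":0,"twist":50},{"dx":-0.0008,"dy":0,"dz":0,"twist":55},{"dx":-0.0009,"dy":0,"dz":0,"twist":60},{"dx":-0.0009,"dy":0,"dz":0,"twist":65},{"dx":-0.0009,"dy":0,"dz":0,"twist":65}]}}

```text
t: 11.03
eef_pos: [0.5145, 0.1962, 0.1161]
ee_rot: [-1.906, 1.569, 0.38]
force: [5.5, 0.9, -5.2]
width: 0.0394
```

```bash
python3 st.py
```

```text
11.0333 pos [0.5145 0.1962 0.1161] q6 -1.5769872936827836 F [ 5.5035  0.8989 -5.2225] M [ 0.4212 -1.9383  0.2241] w 0.0393842640327237
zaxis yaw 130.95269128794516 Ftool [ 5.2318 -4.7372 -2.9254] x [ 0.0016  0.0006 -1.    ]
```

{"op": "jog_arm", "data": {"motion": [{"dx":0,"dy":0,"dz":0,"twist":3},{"dx":-0.0001,"dy":0,"dz":0,"twist":8},{"dx":-0.0002,"dy":0,"dz":0,"twist":14},{"dx":-0.0003,"dy":0,"dz":0,"twist":20},{"dx":-0.0004,"dy":0,"dz":0,"twist":26},{"dx":-0.0004,"dy":0,"dz":0,"twist":32},{"dx":-0.0005,"dy":0,"dz":0,"twist":38},{"dx":-0.0006,"dy":0,"dz":0,"twist":44},{"dx":-0.0007,"dy":0,"dz":0,"twist":50},{"dx":-0.0008,"dy":0,"dz":0,"twist":55},{"dx":-0.0009,"dy":0,"dz":0,"twist":60},{"dx":-0.0009,"dy":0,"dz":0,"twist":65},{"dx":-0.0009,"dy":0,"dz":0,"twist":65},{"dx":-0.0009,"dy":0,"dz":0,"twist":65}]}}

```text
t: 12.2
eef_pos: [0.5146, 0.1957, 0.117]
ee_rot: [-1.2, 1.569, -0.043]
force: [6.5, -1.7, -4.4]
width: 0.039
```

```bash
python3 st.py; python3 - <<'E'
from h import *
w=arm.grab_frame('wrist')[:,:,::-1];crop(w,200,180,310,290,6,'pics/w7.png');print(arm.get_state()['moment'])
E
```

```text
12.2 pos [0.5146 0.1957 0.117 ] q6 -2.7054693326322106 F [ 6.4639 -1.7298 -4.389 ] M [-0.4992 -2.5116  0.2007] w 0.038977647810192084
zaxis yaw 66.29260016315978 Ftool [ 4.3995 -6.6073  1.0125] x [ 0.0016 -0.0001 -1.    ]
[-0.49349314 -2.58648951  0.18925365]
```

View pics/w7.png

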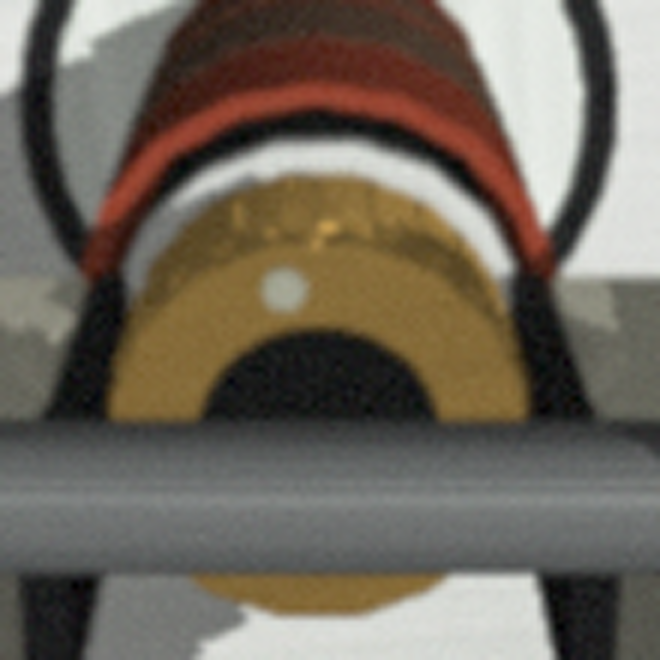

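{"op": "jog_arm", "data": {"motion": [{"dx":0,"dy":0,"dz":0,"twist":-2.5},{"dx":0,"dy":0,"dz":0,"twist":-5},{"dx":0,"dy":0,"dz":0,"twist":-5}]}}

```text
t: 12.5
eef_pos: [0.5146, 0.1957, 0.117]
ee_rot: [-1.2, 1.569, 0.047]
force: [6.3, -1.0, -4.9]
width: 0.039
```

```bash
python3 st.py
```

```text
12.5 pos [0.5146 0.1957 0.117 ] q6 -2.615198576879437 F [ 6.3486 -1.0495 -4.8988] M [-0.426  -2.5436  0.0129] w 0.03901221546762447
zaxis yaw 71.45720703875853 Ftool [ 4.9087 -6.3456  1.0211] x [ 0.0016  0.0001 -1.    ]
```

{"op": "jog_arm", "data": {"motion": [{"dx":0,"dy":0,"dz":0,"twist":0},{"dx":0,"dy":0,"dz":0,"twist":0},{"dx":0,"dy":0,"dz":0,"twist":0},{"dx":-0.005,"dy":0,"dz":0,"twist":-5},{"dx":-0.01,"dy":0,"dz":0,"twist":-12},{"dx":-0.01,"dy":0,"dz":0,"twist":-19},{"dx":-0.01,"dy":0,"dz":0,"twist":-26},{"dx":-0.01,"dy":0,"dz":0,"twist":-33},{"dx":-0.01,"dy":0,"dz":0,"twist":-40},{"dx":-0.01,"dy":0,"dz":0,"twist":-47},{"dx":-0.01,"dy":0,"dz":0,"twist":-54},{"dx":-0.01,"dy":0,"dz":0,"twist":-61},{"dx":-0.01,"dy":0,"dz":0,"twist":-68},{"dx":-0.01,"dy":0,"dz":0,"twist":-75},{"dx":-0.01,"dy":0,"dz":0,"twist":-82},{"dx":-0.01,"dy":0,"dz":0,"twist":-89},{"dx":-0.01,"dy":0,"dz":0,"twist":-96},{"dx":-0.01,"dy":0,"dz":0,"twist":-103},{"dx":-0.01,"dy":0,"dz":0,"twist":-110},{"dx":-0.01,"dy":0,"dz":0,"twist":-117}], "gripper": 0.0876}}

```text
t: 14.17
eef_pos: [0.5132, 0.1956, 0.1268]
ee_rot: [0.267, 1.57, -2.727]
force: [0.3, 0.3, -0.3]
width: 0.0877
```

{"op": "jog_arm", "data": {"motion": [{"dx":0,"dy":0,"dz":0,"twist":-7},{"dx":0,"dy":0,"dz":0,"twist":-11},{"dx":0,"dy":0,"dz":0,"twist":-11},{"dx":0,"dy":0,"dz":0,"twist":-11},{"dx":0,"dy":0,"dz":0,"twist":-11}]}}

```text
t: 14.58
eef_pos: [0.5134, 0.1957, 0.1268]
ee_rot: [0.079, 1.57, -2.732]
force: [0.5, -0.1, -1.0]
width: 0.0875
```

```bash
python3 st.py; python3 - <<'E'
from h import *
w=arm.grab_frame('wrist')[:,:,::-1];crop(w,180,160,340,290,4,'pics/w8.png')
s=arm.get_state();print(toolR().T@(np.array([.5144,.196,.078])-s['eef_pos']))
E
```

```text
14.5833 pos [0.5134 0.1957 0.1268] q6 -0.39012100275516537 F [ 0.4777 -0.1442 -0.9804] M [-0.0359  0.1538  0.0581] w 0.08754055572043434
zaxis yaw -161.0593307151748 Ftool [ 0.9803  0.2914 -0.4053] x [-0.0003 -0.0001 -1.    ]
[ 4.88631346e-02  8.20003370e-05 -9.56649262e-04]
```

View pics/w8.png

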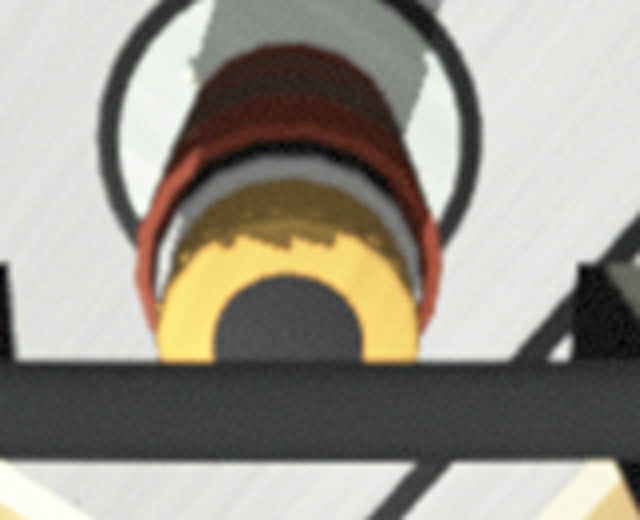

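{"op": "jog_arm", "data": {"motion": [{"dx":0.012,"dy":0,"dz":-0.001,"twist":0},{"dx":0.024,"dy":0,"dz":-0.001,"twist":0},{"dx":0.036,"dy":0,"dz":-0.001,"twist":0},{"dx":0.045,"dy":0,"dz":-0.001,"twist":0},{"dx":0.049,"dy":0,"dz":-0.001,"twist":0},{"dx":0.049,"dy":0,"dz":-0.001,"twist":0},{"dx":0.049,"dy":0,"dz":-0.001,"twist":0}]}}

```text
t: 15.22
eef_pos: [0.5147, 0.1962, 0.078]
ee_rot: [0.983, 1.571, -1.826]
force: [-0.2, -0.3, -0.0]
width: 0.0874
```

```bash
python3 st.py
```

```text
15.2167 pos [0.5147 0.1962 0.078 ] q6 -0.3876608112811133 F [-0.2322 -0.2754 -0.03  ] M [0.009  0.0875 0.0147] w 0.08744443899486996
zaxis yaw -160.95312444433637 Ftool [0.03   0.1846 0.3093] x [-0.0001 -0.0003 -1.    ]
```

{"op": "jog_arm", "data": {"motion": [{"dx":0,"dy":0,"dz":0,"twist":0},{"dx":0,"dy":0,"dz":0,"twist":0},{"dx":0,"dy":0,"dz":0,"twist":0},{"dx":0,"dy":0,"dz":0,"twist":0},{"dx":0,"dy":0,"dz":0,"twist":0},{"dx":0,"dy":0,"dz":0,"twist":0},{"dx":0,"dy":0,"dz":0,"twist":0},{"dx":0,"dy":0,"dz":0,"twist":0},{"dx":0,"dy":0,"dz":0,"twist":0}], "gripper": 0.045, "newtons": 12}}

```text
t: 15.97
eef_pos: [0.5146, 0.1962, 0.078]
ee_rot: [3.032, 1.571, 0.223]
force: [-0.3, -1.0, 1.4]
width: 0.0548
```

```bash
python3 st.py
```

```text
15.9667 pos [0.5146 0.1962 0.078 ] q6 -0.38732907955867674 F [-0.2936 -0.9708  1.3824] M [-0.0165  0.324  -0.0012] w 0.05481887107356929
zaxis yaw -160.93445584359387 Ftool [-1.3825  0.8217  0.5944] x [ 0.0002  0.     -1.    ]
```

{"op": "jog_arm", "data": {"motion": [{"dx":0,"dy":0,"dz":0,"twist":0},{"dx":0,"dy":0,"dz":0,"twist":0},{"dx":-0.002,"dy":0,"dz":0,"twist":0},{"dx":-0.004,"dy":0,"dz":0,"twist":0},{"dx":-0.006,"dy":0,"dz":0,"twist":0},{"dx":-0.008,"dy":0,"dz":0,"twist":0},{"dx":-0.01,"dy":0,"dz":0,"twist":0},{"dx":-0.01,"dy":0,"dz":0,"twist":0}], "gripper": 0.045, "newtons": 20}}

```text
t: 16.63
eef_pos: [0.5148, 0.1963, 0.0883]
ee_rot: [-2.833, 1.57, 0.641]
force: [-0.2, -0.3, -0.8]
width: 0.0544
```

```bash
python3 st.py;python3 - <<'E'
from h import *
w=arm.grab_frame('wrist')[:,:,::-1];crop(w,130,140,390,290,3,'pics/w9.png')
E
```

```text
16.6333 pos [0.5148 0.1963 0.0883] q6 -0.3873511913271888 F [-0.1973 -0.2977 -0.7945] M [ 0.0561  0.0575 -0.0277] w 0.054401443941436686
zaxis yaw -160.9400331620506 Ftool [0.7943 0.2172 0.2842] x [ 0.0005  0.0004 -1.    ]
```

View pics/w9.png

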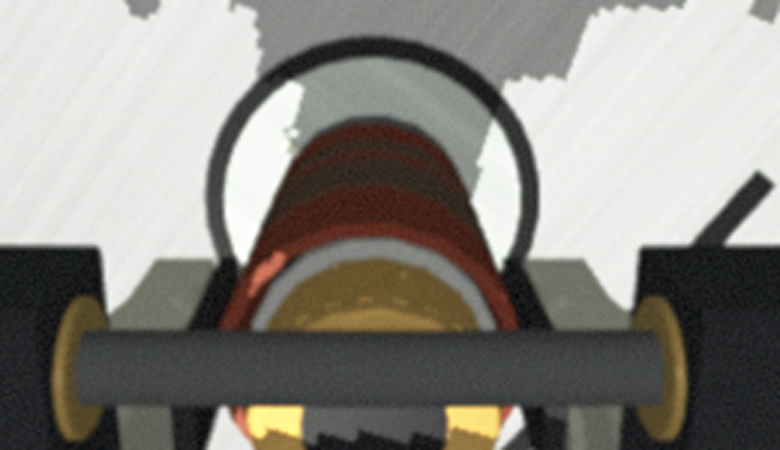

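{"op": "jog_arm", "data": {"motion": [{"dx":-0.003,"dy":0,"dz":0,"twist":0},{"dx":-0.008,"dy":0,"dz":0,"twist":0},{"dx":-0.015,"dy":0,"dz":0,"twist":0},{"dx":-0.024,"dy":0,"dz":0,"twist":0},{"dx":-0.034,"dy":0,"dz":0,"twist":0},{"dx":-0.044,"dy":0,"dz":0,"twist":0},{"dx":-0.054,"dy":0,"dz":0,"twist":0},{"dx":-0.064,"dy":0,"dz":0,"twist":0},{"dx":-0.074,"dy":0,"dz":0,"twist":0},{"dx":-0.084,"dy":0,"dz":0,"twist":0},{"dx":-0.094,"dy":0,"dz":0,"twist":0},{"dx":-0.104,"dy":0,"dz":0,"twist":0},{"dx":-0.113,"dy":0,"dz":0,"twist":0},{"dx":-0.119,"dy":0,"dz":0,"twist":0},{"dx":-0.122,"dy":0,"dz":0,"twist":0},{"dx":-0.122,"dy":0,"dz":0,"twist":0}]}}

```text
t: 18.02
eef_pos: [0.5148, 0.1963, 0.2106]
ee_rot: [-2.766, 1.57, 0.709]
force: [0.1, -0.3, -0.4]
width: 0.0544
```

```bash
python3 st.py;python3 - <<'E'
from h import *
w=arm.grab_frame('wrist')[:,:,::-1];cv2.imwrite('pics/w10.png',w)
t=arm.grab_frame('top')[:,:,::-1];cv2.imwrite('pics/t10.png',t)
s=arm.get_state();print(toolR().T@(np.array([.488,-.209,.21])-s['eef_pos']))
E
```

```text
18.0167 pos [0.5148 0.1963 0.2106] q6 -0.38726331581302303 F [ 0.1427 -0.2526 -0.4461] M [-0.017   0.0719  0.0226] w 0.054413586694224955
zaxis yaw -160.93714293725324 Ftool [ 0.446   0.2855 -0.052 ] x [ 0.0008  0.0007 -1.    ]
[-0.00044997  0.37427273  0.15711287]
```

View pics/w10.png

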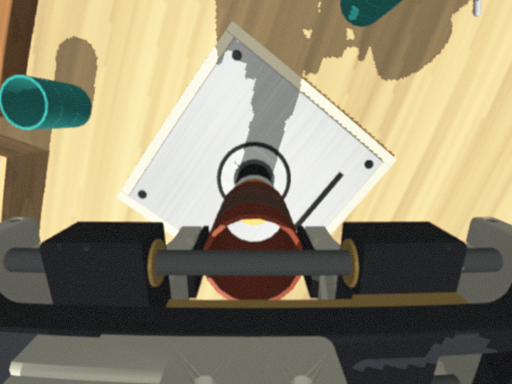

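View pics/t10.png

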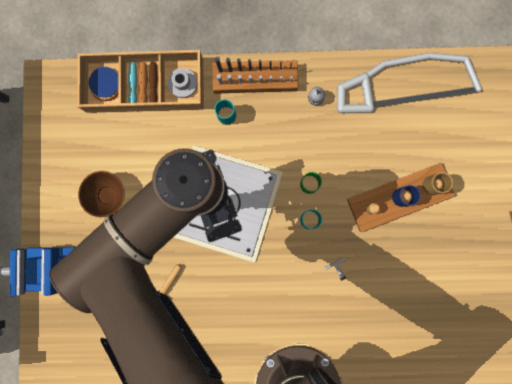

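{"op": "jog_arm", "data": {"motion": [{"dx":0,"dy":0.0075,"dz":0.003,"twist":0},{"dx":0,"dy":0.0225,"dz":0.0095,"twist":0},{"dx":0,"dy":0.045,"dz":0.019,"twist":0},{"dx":0,"dy":0.073,"dz":0.0305,"twist":0},{"dx":0,"dy":0.101,"dz":0.0425,"twist":0},{"dx":0,"dy":0.129,"dz":0.054,"twist":0},{"dx":0,"dy":0.157,"dz":0.066,"twist":0},{"dx":0,"dy":0.185,"dz":0.0775,"twist":0},{"dx":0,"dy":0.213,"dz":0.0895,"twist":0},{"dx":0,"dy":0.241,"dz":0.101,"twist":0},{"dx":0,"dy":0.269,"dz":0.113,"twist":0},{"dx":0,"dy":0.297,"dz":0.1245,"twist":0},{"dx":0,"dy":0.325,"dz":0.1365,"twist":0},{"dx":0,"dy":0.348,"dz":0.146,"twist":0},{"dx":0,"dy":0.364,"dz":0.1525,"twist":0},{"dx":0,"dy":0.373,"dz":0.1565,"twist":0},{"dx":0,"dy":0.3754,"dz":0.1575,"twist":0},{"dx":0,"dy":0.3754,"dz":0.1575,"twist":0},{"dx":0,"dy":0.3754,"dz":0.1575,"twist":0},{"dx":0,"dy":0.3754,"dz":0.1575,"twist":0}]}}

```text
t: 19.78
eef_pos: [0.4882, -0.2094, 0.2099]
ee_rot: [-2.447, 1.571, 1.028]
force: [0.0, 0.2, -1.2]
width: 0.0545
```

```bash
python3 st.py;python3 - <<'E'
from h import *
m=cam('wrist');w=arm.grab_frame('wrist')[:,:,::-1];cv2.imwrite('pics/w11.png',w)
t=arm.grab_frame('top')[:,:,::-1];cv2.imwrite('pics/t11.png',t);sd=arm.grab_frame('side')[:,:,::-1];cv2.imwrite('pics/s11.png',sd)
crop(t,180,160,270,240,6,'pics/t11c.png')
E
```

```text
19.7833 pos [ 0.4882 -0.2094  0.2099] q6 0.3694286901395219 F [ 0.045   0.2044 -1.1692] M [-0.0097  0.1582  0.0293] w 0.05451985273193952
zaxis yaw -160.8971107404974 Ftool [ 1.1692 -0.1783 -0.1094] x [ 0.0001  0.0001 -1.    ]
```

View pics/w11.png

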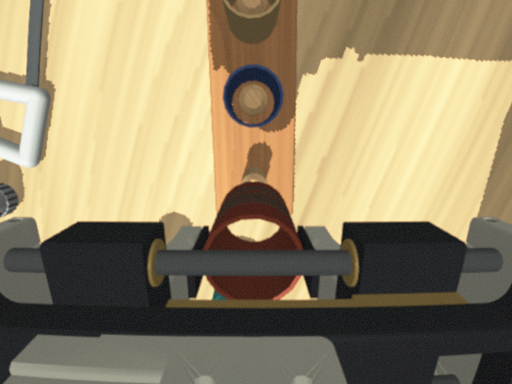

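View pics/s11.png

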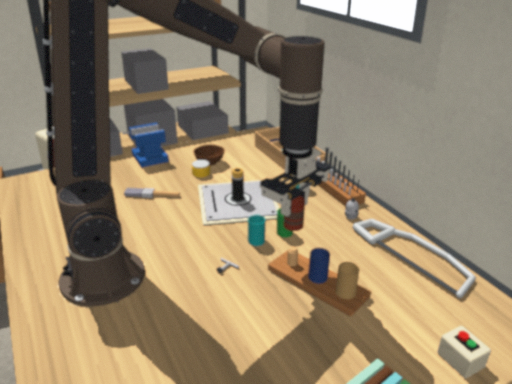

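View pics/t11.png

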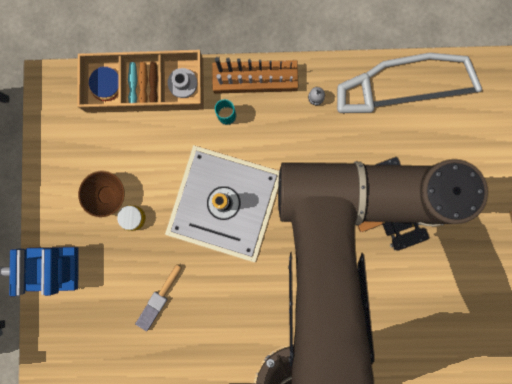

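View pics/t11c.png

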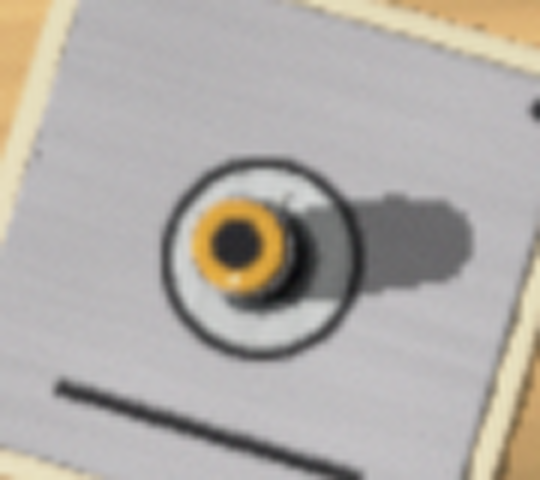

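```bash
python3 - <<'E'
from h import *
np.set_printoptions(precision=4,suppress=True)
m=cam('wrist');s=arm.get_state();T=toolR()
w=cv2.imread('pics/w11.png');crop(w,190,50,320,210,4,'pics/w11c.png')
print(s['eef_pos'],s['width'])
p=px2z(m,[(254,100)],.074)[0];print(p,p-.09*np.array([.327,-.945,0]))
print(proj(m,[[.4885,-.2095,.074]]),proj(m,[[.4885-.015*-.327,-.2095-.015*.945,.066]]))
E
```

```text
[ 0.4885 -0.2094  0.21  ] 0.054346890835958436
[ 0.518  -0.2972  0.074 ] [ 0.4886 -0.2121  0.074 ]
[[253.1837 190.9626]] [[253.1805 175.7187]]
```

View pics/w11c.png

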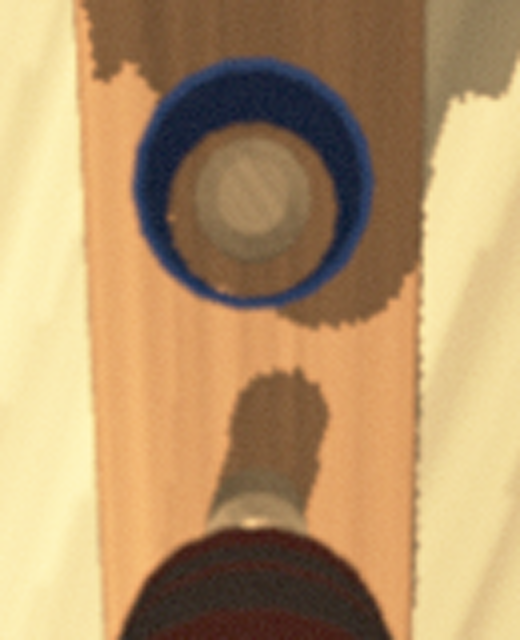

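{"op": "jog_arm", "data": {"motion": [{"dx":0.004,"dy":0.001,"dz":0.0003,"twist":0},{"dx":0.012,"dy":0.001,"dz":0.0003,"twist":0},{"dx":0.022,"dy":0.001,"dz":0.0003,"twist":0},{"dx":0.032,"dy":0.001,"dz":0.0003,"twist":0},{"dx":0.042,"dy":0.001,"dz":0.0003,"twist":0},{"dx":0.051,"dy":0.001,"dz":0.0003,"twist":0},{"dx":0.059,"dy":0.001,"dz":0.0003,"twist":0},{"dx":0.065,"dy":0.001,"dz":0.0003,"twist":0},{"dx":0.07,"dy":0.001,"dz":0.0003,"twist":0},{"dx":0.075,"dy":0.001,"dz":0.0003,"twist":0},{"dx":0.08,"dy":0.001,"dz":0.0003,"twist":0},{"dx":0.085,"dy":0.001,"dz":0.0003,"twist":0},{"dx":0.085,"dy":0.001,"dz":0.0003,"twist":0}]}}

```text
t: 21.02
eef_pos: [0.4878, -0.211, 0.1239]
ee_rot: [-0.565, 1.57, 2.909]
force: [-0.4, 0.7, -1.6]
width: 0.0541
```

```bash
python3 st.py;python3 - <<'E'
from h import *
w=arm.grab_frame('wrist')[:,:,::-1];cv2.imwrite('pics/w12.png',w)
sd=arm.grab_frame('side')[:,:,::-1];crop(sd,230,160,400,320,4,'pics/s12.png')
E
```

```text
21.0167 pos [ 0.4878 -0.211   0.1239] q6 0.3719497542451891 F [-0.4196  0.7111 -1.5636] M [-0.0023  0.1884  0.0755] w 0.05407191096104969
zaxis yaw -160.95180465466922 Ftool [ 1.5643 -0.8081  0.1629] x [-0.0012  0.0003 -1.    ]
```

View pics/w12.png

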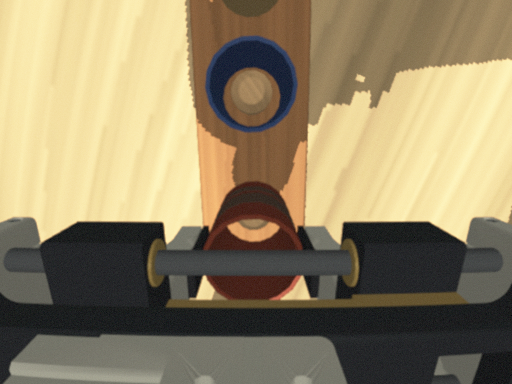

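View pics/s12.png

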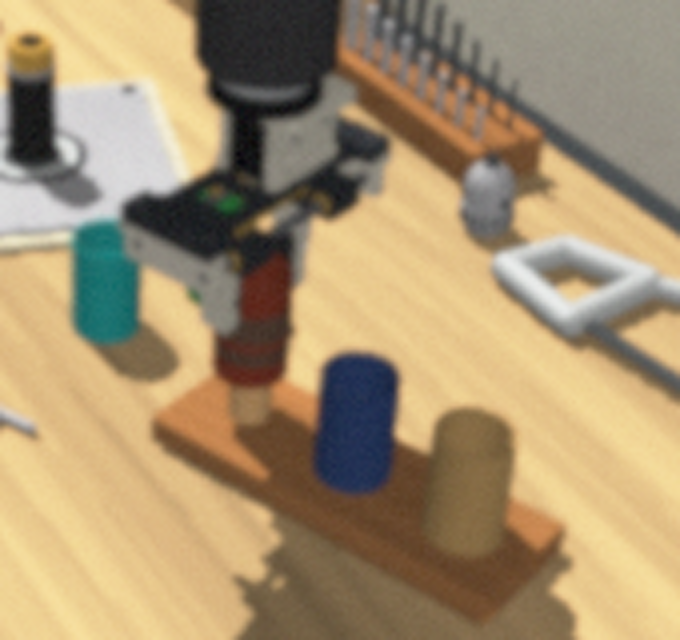

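{"op": "jog_arm", "data": {"motion": [{"dx":0.005,"dy":0,"dz":0,"twist":0},{"dx":0.011,"dy":0,"dz":0,"twist":0},{"dx":0.018,"dy":0,"dz":0,"twist":0},{"dx":0.024,"dy":0,"dz":0,"twist":0},{"dx":0.029,"dy":0,"dz":0,"twist":0},{"dx":0.033,"dy":0,"dz":0,"twist":0},{"dx":0.036,"dy":0,"dz":0,"twist":0},{"dx":0.037,"dy":0,"dz":0,"twist":0},{"dx":0.037,"dy":0,"dz":0,"twist":0},{"dx":0.037,"dy":0,"dz":0,"twist":0}]}}

```text
t: 21.95
eef_pos: [0.4884, -0.2112, 0.088]
ee_rot: [2.394, 1.571, -0.414]
force: [0.2, 0.1, -0.1]
width: 0.0549
```

```bash
python3 st.py
```

```text
21.95 pos [ 0.4884 -0.2112  0.088 ] q6 0.3719707368203978 F [ 0.2387  0.1076 -0.0871] M [-0.0295  0.0903  0.0181] w 0.054876054258315494
zaxis yaw -160.93537861416928 Ftool [ 0.0872 -0.0238 -0.2607] x [ 0.0002 -0.0001 -1.    ]
```

{"op": "jog_arm", "data": {"motion": [{"dx":0.001,"dy":0,"dz":0,"twist":0},{"dx":0.002,"dy":0,"dz":0,"twist":0},{"dx":0.002,"dy":0,"dz":0,"twist":0},{"dx":0.002,"dy":0,"dz":0,"twist":0}]}}

```text
t: 22.28
eef_pos: [0.4883, -0.2112, 0.0859]
ee_rot: [2.961, 1.571, 0.152]
force: [-0.1, 0.8, -0.1]
width: 0.0544
```

```bash
python3 st.py
```

```text
22.2833 pos [ 0.4883 -0.2112  0.0859] q6 0.37194273483341395 F [-0.0718  0.8084 -0.1056] M [0.0049 0.0888 0.0225] w 0.054407283269177854
zaxis yaw -160.9438213151222 Ftool [ 0.1056 -0.7876 -0.1961] x [ 0.0001  0.     -1.    ]
```

{"op": "jog_arm", "data": {"motion": [{"dx":0.0007,"dy":0,"dz":0,"twist":0},{"dx":0.0015,"dy":0,"dz":0,"twist":0},{"dx":0.0015,"dy":0,"dz":0,"twist":0},{"dx":0.0015,"dy":0,"dz":0,"twist":0}]}}

```text
t: 22.62
eef_pos: [0.4882, -0.2112, 0.0843]
ee_rot: [-0.225, 1.571, -3.034]
force: [-0.5, 1.0, -1.0]
width: 0.0545
```

```bash
python3 st.py
```

```text
22.6167 pos [ 0.4882 -0.2112  0.0843] q6 0.3719263148435461 F [-0.5185  1.0048 -1.0212] M [-0.0024  0.1013 -0.0273] w 0.05448158476352874
zaxis yaw -160.94026932026114 Ftool [ 1.0213 -1.119   0.1618] x [-0.0002 -0.     -1.    ]
```

{"op": "jog_arm", "data": {"motion": [{"dx":0.0005,"dy":0,"dz":0,"twist":0},{"dx":0.001,"dy":0,"dz":0,"twist":0},{"dx":0.001,"dy":0,"dz":0,"twist":0},{"dx":0.001,"dy":0,"dz":0,"twist":0}]}}

```text
t: 22.95
eef_pos: [0.4884, -0.2113, 0.084]
ee_rot: [2.13, 1.57, -0.679]
force: [-1.1, 0.7, 6.1]
width: 0.0546
```

```bash
python3 st.py
```

```text
22.95 pos [ 0.4884 -0.2113  0.084 ] q6 0.37196008803218544 F [-1.0811  0.6794  6.0975] M [0.1719 0.8384 0.0307] w 0.054601643751117444
zaxis yaw -160.9280264380435 Ftool [-6.0981 -0.9929  0.7982] x [ 0.0004 -0.0003 -1.    ]
```

{"op": "jog_arm", "data": {"motion": [{"dx":-0.0005,"dy":0,"dz":0,"twist":0},{"dx":-0.0005,"dy":0,"dz":0,"twist":0},{"dx":-0.0005,"dy":0,"dz":0,"twist":0}], "newtons": 4}}

```text
t: 23.2
eef_pos: [0.4884, -0.2112, 0.0839]
ee_rot: [2.548, 1.571, -0.26]
force: [-0.7, -0.5, 1.7]
width: 0.0547
```

{"op": "jog_arm", "data": {"motion": [{"dx":0,"dy":0,"dz":0,"twist":0},{"dx":0,"dy":0,"dz":0,"twist":0},{"dx":0,"dy":0,"dz":0,"twist":0},{"dx":0,"dy":0,"dz":0,"twist":0},{"dx":0,"dy":0,"dz":0,"twist":0},{"dx":0,"dy":0,"dz":0,"twist":0},{"dx":0,"dy":0,"dz":0,"twist":0},{"dx":0,"dy":0,"dz":0,"twist":0}], "gripper": 0.084}}

```text
t: 23.87
eef_pos: [0.4883, -0.2111, 0.0838]
ee_rot: [-0.369, 1.571, 3.105]
force: [-0.4, -0.3, 0.1]
width: 0.0841
```

```bash
python3 st.py;python3 - <<'E'
from h import *
w=arm.grab_frame('wrist')[:,:,::-1];cv2.imwrite('pics/w13.png',w)
E
```

```text
23.8667 pos [ 0.4883 -0.2111  0.0838] q6 0.3719796992646378 F [-0.4177 -0.3392  0.058 ] M [-0.0395  0.1409  0.002 ] w 0.08414699392856885
zaxis yaw -160.93778912086688 Ftool [-0.058   0.1842  0.5056] x [-0.  0. -1.]
```

View pics/w13.png

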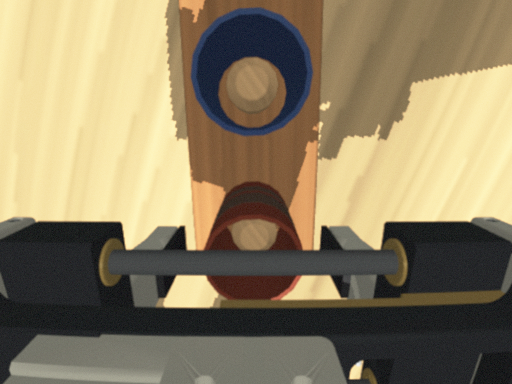

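Free and standing on the dowel; retreat straight up, then away from the rack to see it from above.

{"op": "jog_arm", "data": {"motion": [{"dx":-0.008,"dy":0,"dz":0,"twist":0},{"dx":-0.02,"dy":0,"dz":0,"twist":0},{"dx":-0.04,"dy":0,"dz":0,"twist":0},{"dx":-0.06,"dy":0,"dz":0,"twist":0},{"dx":-0.08,"dy":0,"dz":0,"twist":0},{"dx":-0.1,"dy":0,"dz":0,"twist":0},{"dx":-0.12,"dy":0,"dz":0,"twist":0},{"dx":-0.14,"dy":0,"dz":0,"twist":0},{"dx":-0.15,"dy":-0.02,"dz":-0.01,"twist":0},{"dx":-0.15,"dy":-0.05,"dz":-0.02,"twist":0},{"dx":-0.15,"dy":-0.08,"dz":-0.035,"twist":0},{"dx":-0.15,"dy":-0.11,"dz":-0.045,"twist":0},{"dx":-0.15,"dy":-0.14,"dz":-0.06,"twist":0},{"dx":-0.15,"dy":-0.16,"dz":-0.065,"twist":0},{"dx":-0.15,"dy":-0.17,"dz":-0.07,"twist":0},{"dx":-0.15,"dy":-0.17,"dz":-0.07,"twist":0},{"dx":-0.15,"dy":-0.17,"dz":-0.07,"twist":0}]}}

```text
t: 25.33
eef_pos: [0.499, -0.0275, 0.2343]
ee_rot: [2.496, 1.571, -0.311]
force: [0.5, -0.3, 0.7]
width: 0.0842
```

```bash
python3 st.py;python3 - <<'E'
from h import *
w=arm.grab_frame('wrist')[:,:,::-1];cv2.imwrite('pics/w14.png',w)
t=arm.grab_frame('top')[:,:,::-1];cv2.imwrite('pics/t14.png',t)
sd=arm.grab_frame('side')[:,:,::-1];crop(sd,190,140,400,320,3.5,'pics/s14.png')
E
```

```text
25.3333 pos [ 0.499  -0.0275  0.2343] q6 -0.0050617598498215585 F [ 0.4989 -0.2761  0.7465] M [-0.0593  0.1042 -0.0191] w 0.08415403760290215
zaxis yaw -160.8586351073726 Ftool [-0.7464  0.4246 -0.381 ] x [ 0.0003 -0.0001 -1.    ]
```

View pics/s14.png

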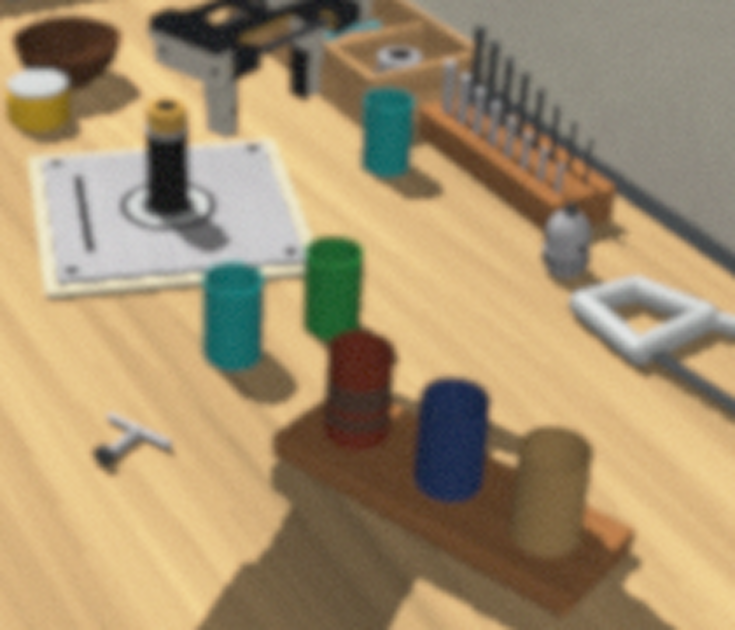

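View pics/t14.png

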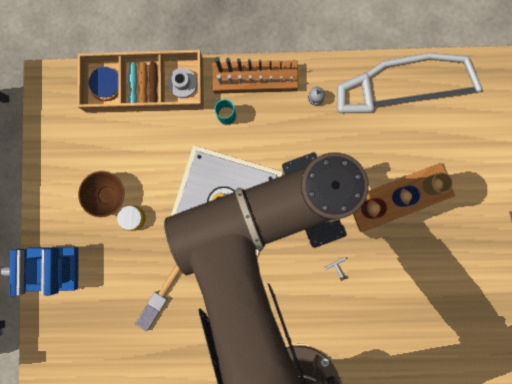

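View pics/w14.png

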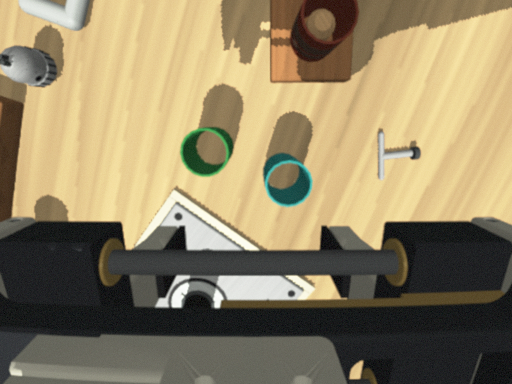

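```bash
python3 -c "
from station import arm
print(arm.job_done())"
```

```text
the job is handed in; nothing more can be done
None
```

The worn sleeve is off the drum and standing fully down on the rack's empty dowel. The nut is slack, and I handed the job in at about 25.5 s of the 64 s allowed.

- **Finding the thread direction:** I gripped the nut and tried small turns each way. Clockwise seen from above levelled off at about 0.25 N m, so the nut was turning on its thread. Counter-clockwise rose to between 0.41 and 0.53 N m, so I stopped at 11° (about 0.19 rad), well short of the belt's 0.35 rad limit. The thread is therefore left-handed.
- **Loosening:** I turned the nut about 175° clockwise and eased the belt back before letting go. The torque held between 0.19 and 0.25 N m, and the white dot is now on the opposite side.
- **Moving the sleeve:** The sleeve drew straight up with no noticeable resistance. I lowered it over the dowel until it touched down with 6 N, eased off, opened the gripper and lifted clear.
- **Last checks:** The final pictures show the sleeve upright on the dowel beside the blue and tan ones. The nut, drum and everything else visible look undisturbed, and the gripper is clear of everything.
- **Where readings disagreed:** The top and wrist cameras differed by about 2.5 mm on the spindle position. I went between them and corrected from close-up views, and the final grip was well centred. The torque readings varied by about 0.03 to 0.1 N m; two early probes were unclear, so I turned slightly further each way to settle it.

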